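# Clear and load the bench centre

## Task

Get the bench centre ready for checking the next shaft: first throw every metal offcut lying on its bed into the red scrap bin; then, with the tailstock drawn fully back, lay the mandrel in the two brass V rests and run the tailstock up until the mandrel is held fully home between the two centres. Also, at any time, hang each yellow carrier by its ring on one of the pegs of the rack, all the way down. Leave the other things on the bench where they are.

Things in the scene. Friction and masses are not known exactly. Their poses are not given: they have to be found in the camera images.
- bench_centre: fixed green bench centre: bed 160 (x) by 400 (y) by 25 high, origin at the centre of its underside. The line of centres runs along its y at x = +40, 78 above the underside; headstock block (55 wide, 97 high) at the +y end, with a fixed steel cone centre pointing to -y, sliding tailstock with a like centre facing it at the -y end. The front strip (x from -80 to 0) is flat; the offcuts lie there.
- between_centres (a point): point on the line of centres where the mandrel's middle is when held between the centres; axes as the bench centre's
- v_rest_a (a point): the brass V rest nearer the tailstock, 34 from between_centres, on the line of centres: 12 thick (y), about 40 across the mouth, its top about level with the line of centres; a 30 mm bar laid in it lies 0.5 mm below that line. A like rest stands 34 to the headstock side of between_centres
- tailstock (a joint): travel of the tailstock towards the headstock (bench centre's +y) in m: 0 fully back, 0.065 end stop. Between the tips of the two centres there are 209 mm minus the travel; with the mandrel held it stops by contact at 0.050 to 0.053. It starts at 0.032 to 0.058, too far forward. About 6 N of friction; stays where left.
- tail_handle (a point): centre of the black upright grip block on top of the tailstock, 30 (x) by 20 (y) by 42 high (21 below to 21 above this point), clear all round; moves with the tailstock
- timber_rest: fixed timber rest on the table, two battens 20 high on which the mandrel's square ends lie at first; origin at the centre of the underside; mandrel along its y
- mandrel: loose test mandrel, 180 long along its y, about 0.5 kg: round aluminium bar 30 in diameter for the middle 144, a dark square block 36 by 36, 18 long, at each end with a centre bore 14 wide, 18 deep. The centres (cones 2 wide at the tip, 18 at 14 back) sit about 11 deep in the bores. Ends alike. Origin at the middle of its axis.
- scrap_bin: fixed red open bin, 170 (x) by 180 (y) by 65 high, walls 5; origin at the centre of its underside; stands left or right
- peg_rack: fixed plywood board 100 (x) by 180 (y) by 12 thick with two upright steel pegs of 14 diameter, rising 72 from the board, at y = -48 and +48; origin at the centre of the underside; stands left or right
- peg_a (a point): tip of the peg at y = -48 of the rack, 84 above the table
- peg_b (a point): tip of the peg at y = +48 of the rack, 84 above the table
- offcut0: a sawn metal offcut lying on the front strip of the bench centre's bed: 24 wide (x), 40 long (y), 22 high overall; origin at the centre of its underside. Plain steel bar end. It may be absent from the job.
- offcut1: a sawn metal offcut lying on the front strip of the bench centre's bed: 24 wide (x), 40 long (y), 22 high overall; origin at the centre of its underside. Brass, with a step: 22 high only for y from -20 to +2, 12 high beyond. It may be absent from the job.
- offcut2: a sawn metal offcut lying on the front strip of the bench centre's bed: 24 wide (x), 40 long (y), 22 high overall; origin at the centre of its underside. Copper channel: 22 high over the outer 12 mm at both ends in y, 9 high between them. It may be absent from the job.
- offcut3: a sawn metal offcut lying on the front strip of the bench centre's bed: 24 wide (x), 40 long (y), 22 high overall; origin at the centre of its underside. Plain aluminium bar end with a dark scribed band. It may be absent from the job.
- offcut4: a sawn metal offcut lying on the front strip of the bench centre's bed: 24 wide (x), 40 long (y), 22 high overall; origin at the centre of its underside. Dark steel, T-shaped: 22 high only for y from -10 to +10, 13 high beyond. It may be absent from the job.
- carrier0: a yellow drive carrier (lathe dog) lying flat: a ring 60 outside, 34 hole, 12 thick, with a tail that runs along its -x to 66 from the ring's centre; on the tail an upright clamp boss, 16 wide (y), 24 long (x), centre at x = -52, top 36 above the underside. Origin at the ring's centre, on the underside; z up. It may be absent from the job.
- carrier1: a yellow drive carrier (lathe dog) lying flat: a ring 60 outside, 34 hole, 12 thick, with a tail that runs along its -x to 66 from the ring's centre; on the tail an upright clamp boss, 16 wide (y), 24 long (x), centre at x = -52, top 36 above the underside. Origin at the ring's centre, on the underside; z up. It may be absent from the job.
- angle_plate: bystander, not to be disturbed: dark steel angle plate, 50 by 90 by 75, behind the bed; origin at or near the underside
- v_block: bystander, not to be disturbed: steel V-block 50 by 40 by 38, left of the bed; origin at or near the underside
- spanner: bystander, not to be disturbed: steel open-end spanner 160 long, flat, behind the bed; origin at or near the underside
- oil_bottle: bystander, not to be disturbed: yellow plastic oil bottle with red cap, 56 diameter, 130 high; origin at or near the underside
- mug: bystander, not to be disturbed: blue mug, 80 diameter, 90 high; origin at or near the underside
- gauge_block: bystander, not to be disturbed: steel block 35 by 60 by 30, behind the bed; origin at or near the underside
Not all that is in view belongs to the job. What is shaped like the carrier0 but pink is not meant.

How it is judged:
By the outcome, as a careful person would: the job done as asked, in the order asked, and still so for the second after the job is handed in, with the robot touching nothing.
Of offcut0, offcut1, offcut2, offcut3, offcut4 only 3 to 5 are there at a start; the rules pass over those that are not, and their reading is None.
Of carrier0, carrier1 only 1 to 2 are there at a start; the rules pass over those that are not, and their reading is None.
At some moment in a run one of offcut0, offcut1, offcut2, offcut3, offcut4, carrier0, carrier1 may be knocked a few centimetres aside while the robot is not near it.
Once in a run the grip may slacken for a moment while it holds something.
It also fails if it takes over 210 s, if anything falls off the work surface, if the arm or the gripper's body presses on something with over 40 N, if the wrist force passes 120 N, or if a joint passes its speed limit or range.

## Robot

A 6-joint arm with a two-finger parallel gripper is mounted at the origin on the work surface. World frame = base frame: x ahead of the robot, y to its left, z up, the work surface at z = 0. Lengths are in m, angles in rad, forces in N, time in s.
With the tool pointing down it reaches from about 0.275 to 0.875 m from the base axis. Payload 12.5 kg.
Tool frame: the origin (TCP) lies at the very end of the fingers, on their centre line; the grasp point (between the pads) lies 19 mm behind it; z points along the fingers, y is the line along which they close (so a half turn about z gives the same grasp; the last joint's range is limited). The gripper opens to 85 mm and grips with 20 to 120 N. Pads are 22 mm wide; open, the fingers measure 114 mm over their backs; the gripper's body (76 mm by 85 mm) begins 54 mm behind the grasp point. The pads swing forward as they close: fully open they stand 13 mm farther back than shut.
Start: joints at [1.097, 0.351, 1.652, -0, 1.139, -0.085], TCP at [0.208, 0.509, 0.231] pointing down, gripper open.
Joint ranges: [-2.75, 2.75], [-0.79, 2.1], [0.01, 2.65], [-1.57, 4.71], [0.07, 3.14], [-2.87, 2.87]. Speed limits (rad/s): [2.22, 2.22, 2.79, 3.14, 3.14, 3.14].

## Interface

Orientations are given as a 3x3 rotation matrix whose columns are the frame's x, y, z axes.
In Python, from bench import manip gives the robot as it stands. Calls block until the motion is done:
- manip.move_ptp(position, orientation): joint-space move of the TCP to a pose.
- manip.move_l(position, attitude=None, max_speed=0.15): straight line of the TCP; attitude=None keeps the orientation; max_speed is the mean speed in m/s.
- manip.move_j(angles): joint-space move.
- manip.set_gripper(opening, effort=None): opening from 0.0 (shut) to 1.0 (fully open); effort is the grip in N (None keeps the last); returns when the fingers have stopped.
- manip.dwell(seconds).
- manip.inverse_kinematics(position, orientation): joint angles nearest the present ones, or None.
- manip.grab_frame(name): name is "scene" or "top" or "wrist"; returns (picture, depth): 480x640x3 uint8, red, green, blue; 480x640 float32, m along the optical axis (not along the pixel's ray), 0 where there is no reading.
- manip.get_calibration(name): a dict with "camera_matrix" (3x3 intrinsics, pixels), "R" (3x3) and "t" (3): a world point X has camera coordinates R X + t. Camera axes: x right, y down, z forward; pixel columns grow to the right and rows downward; lengths in m; the calibration is good to about 2 mm. A picture is of the moment at which its call begins: read the wrist's pose just before it. get_calibration takes no time and is no camera call; for the wrist camera it gives the pose at the moment of the call.
A pose or a line that the arm cannot do raises manip.Unreachable and nothing moves.
- manip.sign_off(): hands the job in; it is judged then, once.
Trained networks look in the newest picture that a camera, given by its name, has taken for a name from the list of things; names that differ only in an ending like _2 or _b are one class to them, and where a whole thing is asked for, a point or a joint stands for the part that bears it (a point fixed in the world has none). Each returns a list of dicts, best first, with "confidence" (0 to 1); they miss things now and then, are a little off and sometimes report something else, mostly with a low value. They report only what shows in the picture. A call takes as long as a camera call. They do not tell look-alikes from the thing itself.
- manip.look_for(camera, name): "at" ([x, y, z] in m, in world coordinates, good to about 4 mm: the middle of the surface that is visible of it).
Readings, each from a call of its own:
- manip.current_time(): time.
- manip.current_qpos(): joint angles.
- manip.current_joint_vel(): joint speeds.
- manip.current_joint_torque(): joint torques, N m.
- manip.current_ee_pos(): TCP position.
- manip.current_tcp_rot(): TCP orientation.
- manip.current_force(): force on the tool from outside, world axes, zero at the start.
- manip.current_ft_torque(): the same for the moment, N m.
- manip.current_grip_width(): opening from 0.0 (shut) to 1.0 (fully open).
- manip.current_grip_force(): force on a finger pad.
Only numpy, scipy, OpenCV 4.12 (cv2) and the standard library are available. Lean on these libraries where they do the work, as an engineer would, in place of code of your own. Each camera call takes 0.05 s, during which the arm holds its last target. There are 200 camera calls.

## Working session

There is one attempt and no reset: what is moved stays moved. The work goes in short steps, each a Python script; the robot and the scene stay as the last script left them, time stands still between calls to the robot, and variables do not carry over. Pictures are saved under pics/ and viewed, at most 14 in all, crops included, and the job is handed in when it is done.

```bash
ls; mkdir -p pics
python3 - <<'E'
from bench import manip
import cv2,numpy as np
for c in ("scene","top"):
    p,d=manip.grab_frame(c)
    cv2.imwrite(f"pics/{c}0.png",p[:,:,::-1]); np.save(f"pics/{c}0.npy",d)
    k=manip.get_calibration(c); print(c,k["camera_matrix"].tolist(),k["R"].round(3).tolist(),k["t"].round(3).tolist())
    for n in "bench_centre tail_handle timber_rest mandrel scrap_bin peg_rack offcut0 offcut1 offcut2 offcut3 offcut4 carrier0 v_rest_a angle_plate oil_bottle mug v_block gauge_block spanner".split():
        try: print(n,[(r["at"].round(3).tolist() if hasattr(r["at"],'round') else r["at"],round(r["confidence"],2)) for r in manip.look_for(c,n)][:4])
        except Exception as e: print(n,repr(e))
print(manip.current_time())
E
```

```text
pics
scene [[572.7638032408383, 0.0, 313.39599613708674], [0.0, 572.7638032408383, 237.10283623013487], [0.0, 0.0, 1.0]] [[-0.775, 0.632, 0.006], [0.38, 0.475, -0.794], [-0.504, -0.613, -0.608]] [0.427, -0.102, 1.47]
bench_centre [([0.6471, 0.0637, 0.0237], 0.56), ([0.4345, 0.0092, 0.0486], 0.41)]
tail_handle [([0.6589, -0.1016, 0.0896], 0.93)]
timber_rest [([0.439, 0.0118, 0.004], 0.81)]
mandrel [([0.4334, 0.0074, 0.0485], 0.97)]
scrap_bin [([0.4989, -0.3943, 0.0319], 0.9)]
peg_rack [([0.5022, 0.3929, 0.0092], 0.84), ([0.73, 0.3716, 0.0772], 0.24)]
offcut0 [([0.5665, -0.0678, 0.0406], 0.87), ([0.5676, 0.0006, 0.0426], 0.74), ([0.6625, -0.0991, 0.088], 0.47)]
offcut1 [([0.5665, -0.0678, 0.0406], 0.87), ([0.5676, 0.0006, 0.0426], 0.74), ([0.6625, -0.0991, 0.088], 0.47)]
offcut2 [([0.5665, -0.0678, 0.0406], 0.87), ([0.5676, 0.0006, 0.0426], 0.74), ([0.6625, -0.0991, 0.088], 0.47)]
offcut3 [([0.5665, -0.0678, 0.0406], 0.87), ([0.5676, 0.0006, 0.0426], 0.74), ([0.6625, -0.0991, 0.088], 0.47)]
offcut4 [([0.5665, -0.0678, 0.0406], 0.87), ([0.5676, 0.0006, 0.0426], 0.74), ([0.6625, -0.0991,
[... 1508 characters left out ...]
05, -0.0747, 0.0475], 0.65), ([0.5567, -0.1409, 0.0436], 0.63)]
offcut4 [([0.5605, -0.0045, 0.05], 0.77), ([0.5605, -0.0747, 0.0475], 0.65), ([0.5567, -0.1409, 0.0436], 0.63)]
carrier0 [([0.3413, 0.3435, 0.0109], 0.95), ([0.4247, -0.1954, 0.0082], 0.87), ([0.27, 0.2245, 0.0142], 0.84), ([0.4235, 0.2152, 0.013], 0.59)]
v_rest_a [([0.611, 0.0228, 0.0253], 0.71)]
angle_plate [([0.8059, 0.1577, 0.0105], 0.95)]
oil_bottle [([0.7108, 0.3507, 0.0863], 0.71)]
mug [([0.7122, -0.3655, 0.0403], 0.57), ([0.7114, 0.3458, 0.0852], 0.24)]
v_block [([0.6586, 0.2989, 0.0251], 0.6)]
gauge_block [([0.7794, 0.0092, 0.0354], 0.91), ([0.6443, -0.1035, 0.093], 0.16)]
spanner [([0.7724, -0.2079, 0.0047], 0.97)]
2.0
```

View pics/top0.png

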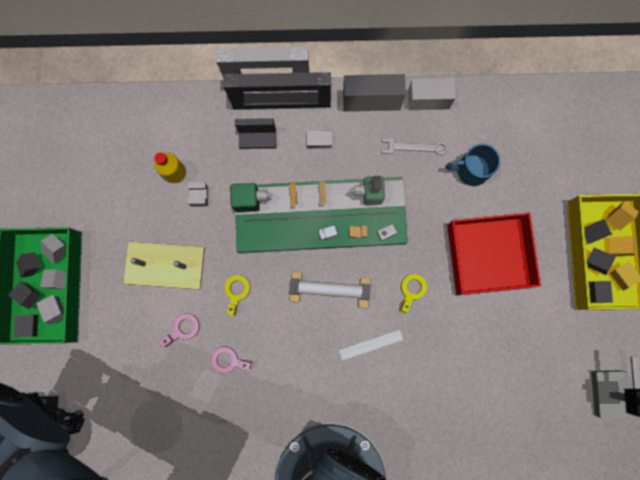

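View pics/scene0.png

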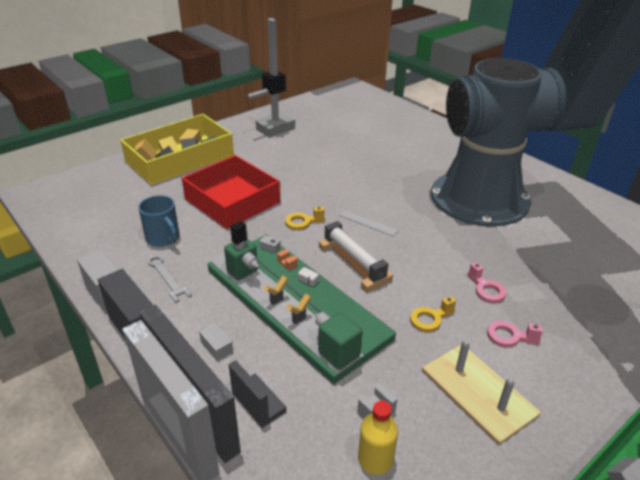

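```bash
cat > h.py <<'E'
from bench import manip as m
import numpy as np, cv2
def down(yaw):
    """tool down, tool y (closing line) at angle yaw from world x... column y=(cos,sin,0)"""
    y=np.array([np.cos(yaw),np.sin(yaw),0]); z=np.array([0,0,-1.]); x=np.cross(y,z)
    return np.column_stack([x,y,z])
def shot(cam,name=None):
    k=m.get_calibration(cam); p,d=m.grab_frame(cam)
    if name: cv2.imwrite(f"pics/{name}.png",p[:,:,::-1]); np.savez(f"pics/{name}.npz",p=p,d=d,K=k["camera_matrix"],R=k["R"],t=k["t"])
    return p,d,k
def world(d,k):
    """HxWx3 world points from depth"""
    K,R,t=(np.asarray(k[n]) for n in ("camera_matrix","R","t"))
    v,u=np.mgrid[:480,:640]
    c=np.dstack([(u-K[0,2])/K[0,0]*d,(v-K[1,2])/K[1,1]*d,d])
    return (c-t)@R
def proj(X,k):
    K,R,t=(np.asarray(k[n]) for n in ("camera_matrix","R","t"))
    c=np.atleast_2d(X)@R.T+t; return (c@K.T)[:,:2]/c[:,2:]
E
python3 - <<'E'
from h import *
print(m.current_tcp_rot().round(2).tolist())
print(m.get_calibration("wrist")["camera_matrix"][0][0])
R=down(0)
for y0 in (0,np.pi):
    q=m.inverse_kinematics([0.5,0,0.42],down(y0)); print(q)
m.move_ptp([0.47,0.0,0.42],down(np.pi if abs(m.inverse_kinematics([0.5,0,0.42],down(0))[5])>2 else 0))
k=m.get_calibration("wrist"); print("cam pos",(-np.array(k["R"]).T@k["t"]).round(3), np.array(k["R"]).round(2).tolist())
p,d,k=shot("wrist","w0")
print(m.current_time())
E
```

```text
[[-0.93, 0.38, -0.0], [0.38, 0.93, 0.0], [0.0, 0.0, -1.0]]
385.9130934920339
[-9.31345840e-02  1.27320906e-01  1.48113731e+00 -4.44089210e-16
  1.53313444e+00 -9.31345840e-02]
None
cam pos [0.47  0.07  0.562] [[1.0, 0.0, -0.0], [0.0, -0.96, 0.27], [-0.0, -0.27, -0.96]]
4.2083
```

View pics/w0.png

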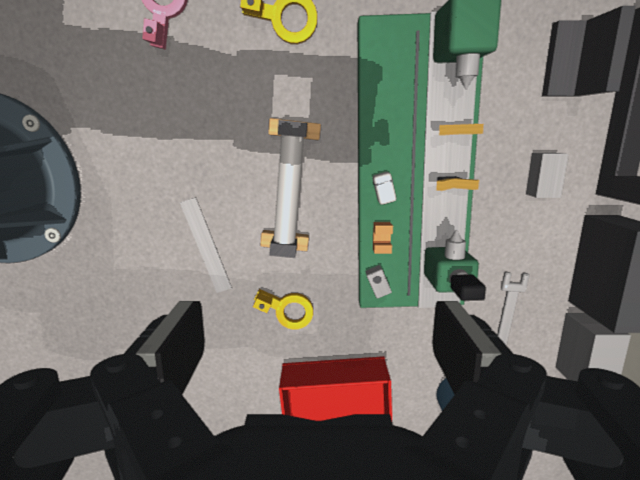

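```bash
cat > seg.py <<'E'
from h import *
def load(n):
    z=np.load(f"pics/{n}.npz"); return z["p"],z["d"],dict(camera_matrix=z["K"],R=z["R"],t=z["t"])
def rect(P):
    (c,s,a)=cv2.minAreaRect((P[:,:2]*1000).astype(np.float32))
    return np.round(c,1),np.round(s,1),round(a,1)
def hsv(p): return cv2.cvtColor(p,cv2.COLOR_RGB2HSV)
def clusters(mask,W,minpx=60):
    mask=cv2.morphologyEx(mask.astype(np.uint8),cv2.MORPH_OPEN,np.ones((2,2)))
    n,l,s,c=cv2.connectedComponentsWithStats(mask)
    for i in range(1,n):
        if s[i,4]>=minpx:
            P=W[l==i]; yield P,c[i].round(),s[i,4]
E
python3 - <<'E'
from seg import *
p,d,k=load("w0"); W=world(d,k); H=hsv(p); z=W[...,2]
v,u=np.mgrid[:480,:640]
ok=(d>0)&(v<295)
t=ok&(abs(z)<.01)&(u>100)&(u<350); print("table z",np.median(z[t]))
g=ok&(H[...,0]>50)&(H[...,0]<85)&(H[...,1]>90)
bed=ok&(abs(z-.025)<.006)&(W[...,0]>.5)&(W[...,0]<.72)&(W[...,1]>-.3)&(W[...,1]<.3)
for P,c,n in clusters(bed,W,2000): print("bed",rect(P),np.median(P[:,2]),c,n)
fb=g&(abs(z-.025)<.006)
for P,c,n in clusters(fb,W,2000): print("greenbed",rect(P),c,n)
of=ok&(z>.032)&(z<.06)&(W[...,0]>.5)&(W[...,0]<.61)&(abs(W[...,1])<.23)
for P,c,n in clusters(of,W): print("off",rect(P),P[:,2].max().round(4),c,n, np.median(p[(abs(v-c[1])<3)&(abs(u-c[0])<3)],axis=0))
vr=ok&(z>.04)&(z<.11)&(W[...,0]>.61)&(W[...,0]<.72)&(abs(W[...,1])<.23)
for P,c,n in clusters(vr,W): print("vr/hs",rect(P),P[:,2].max().round(4),c,n,"top",rect(P[P[:,2]>P[:,2].max()-.006]))
mm=ok&(z>.03)&(z<.07)&(W[...,0]>.37)&(W[...,0]<.48)
for P,c,n in clusters(mm,W): print("mandrel",rect(P),P[:,2].max().round(4),c,n)
y=(d>0)&(v<340)&(H[...,0]>20)&(H[...,0]<35)&(H[...,1]>150)&(z<.06)&(z>.003)
for P,c,n in clusters(y,W): print("carrier",rect(P),P[:,2].max().round(4),c,n,"ring",rect(P[abs(P[:,2]-.012)<.004]),"boss",rect(P[P[:,2]>.03]) if (P[:,2]>.03).sum()>5 else None)
E
```

```text
table z 0.0002517712151289673
bed (array([584.8,  19.1]), array([225. , 379.5]), 2.0) 0.02547330144837636 [412. 148.] 25344
greenbed (array([543.9,  17.6]), array([143.5, 378.8]), 1.8) [392. 140.] 15133
off (array([531.5,  27.7]), array([ 36.4, 143.8]), 41.3) 0.5623 [385. 189.] 560 [216. 221. 225.]
off (array([532. , -13.3]), array([ 39.4, 203. ]), 25.6) 0.5623 [383. 239.] 541 [216. 163. 100.]
off (array([518.2, -52.4]), array([ 23.9, 261.9]), 24.2) 0.5623 [380. 282.] 460 [160. 158. 156.]
vr/hs (array([589., 150.]), array([271.6,  95. ]), 15.5) 0.5623 [468.  35.] 4184 top (array([470.4,  69.7]), array([0., 0.]), 0.0)
vr/hs (array([586.6,  68.8]), array([232.3,  12.6]), 1.0) 0.5623 [463. 130.] 439 top (array([470.4,  69.7]), array([0., 0.]), 0.0)
vr/hs (array([585.2,  19.7]), array([ 29.6, 248.6]), 73.2) 0.5623 [458. 185.] 458 top (array([470.4,  69.7]), array([0., 0.]), 0.0)
vr/hs (array([597.9, -37.6]), array([ 76.7, 327. ]), 38.8) 0.5623 [450. 264.] 1895 top (array([470.4,  69.7]), array([0., 0.]), 0.0)
mandrel (array([432.7, 151. ]), array([ 26.2, 177.3]), 33.3) 0.5623 [252.   6.] 249
mandrel (array([428., -19.]), array([201.1,  51.9]), 79.7) 0.5623 [289. 189.] 3175
carrier (array([455.8, 166.3]), array([ 82.2, 177.2]), 33.5) 0.5623 [285.  18.] 1473 ring (array([421.7, 204. ]), array([49.1, 92.9]), 89.8) boss (array([432.3, 150.6]), array([ 23.8, 177.3]), 32.9)
carrier (array([460.8, -87.5]), array([300.2,  95.7]), 68.8) 0.5623 [286. 309.] 1011 ring (array([ 422.7, -191.8]), array([58.7, 91.3]), 39.9) boss (array([422. , -58.6]), array([273.3,  23.3]), 74.2)
```

```bash
python3 - <<'E'
s=open('seg.py').read()
s=s.replace("    mask=cv2.morph","    raw=mask\n    mask=cv2.morph").replace("np.ones((2,2))","np.ones((3,3))").replace("W[l==i]","W[(l==i)&raw]")
open('seg.py','w').write(s)
E
cat > an.py <<'E'
from seg import *
import sys
def analyse(name,vmax=295):
    p,d,k=load(name); W=world(d,k); H=hsv(p); z=W[...,2]
    v,u=np.mgrid[:480,:640]
    ok=(d>0.05)&(v<vmax)
    g=ok&(H[...,0]>50)&(H[...,0]<85)&(H[...,1]>90)
    fb=g&(abs(z-.025)<.006)
    for P,c,n in clusters(fb,W,2000): print("greenbed",rect(P),c,n)
    of=ok&(z>.032)&(z<.06)&(W[...,0]>.5)&(W[...,0]<.61)&(abs(W[...,1])<.23)
    for P,c,n in clusters(of,W):
        print("off",rect(P),P[:,2].max().round(4),c,n,"hi",rect(P[P[:,2]>.0435]), np.median(p[(abs(v-c[1])<3)&(abs(u-c[0])<3)],axis=0))
    vr=ok&(z>.04)&(z<.16)&(W[...,0]>.61)&(W[...,0]<.72)&(abs(W[...,1])<.23)
    for P,c,n in clusters(vr,W): print("vr/hs",rect(P),P[:,2].max().round(4),c,n,"top",rect(P[P[:,2]>P[:,2].max()-.006]))
    mm=ok&(z>.03)&(z<.07)&(W[...,0]>.37)&(W[...,0]<.48)
    for P,c,n in clusters(mm,W): print("mandrel",rect(P),P[:,2].max().round(4),c,n,"hi",rect(P[P[:,2]>P[:,2].max()-.004]))
    y=(d>0.05)&(v<vmax+45)&(H[...,0]>20)&(H[...,0]<35)&(H[...,1]>150)&(z<.06)&(z>.003)
    for P,c,n in clusters(y,W): print("carrier",rect(P),P[:,2].max().round(4),c,n,"ring",rect(P[abs(P[:,2]-.012)<.004]),"boss",rect(P[P[:,2]>.03]) if (P[:,2]>.03).sum()>5 else None)
if __name__=="__main__": analyse(sys.argv[1])
E
python3 an.py w0
python3 - <<'E'
from seg import *
p,d,k=load("w0")
v=cv2.resize(p[0:310,340:540],None,fx=3,fy=1.93*1.0) if 0 else cv2.resize(p[60:310,340:540],None,fx=2.4,fy=2.4,interpolation=cv2.INTER_CUBIC)
cv2.imwrite("pics/c0.png",v[:,:,::-1])
E
```

```text
greenbed (array([570.1,  19.9]), array([ 88. , 378.4]), 1.8) [391. 139.] 15111
off (array([559.6,  -5.5]), array([24.4, 40. ]), 16.1) 0.0497 [384. 188.] 558 hi (array([559.6,  -5.5]), array([24.1, 40. ]), 15.8) [216. 221. 226.]
off (array([560.2, -75.6]), array([23.7, 40.9]), 0.6) 0.0494 [382. 238.] 537 hi (array([560. , -75.7]), array([40.6, 23.5]), 89.8) [216. 165. 101.]
off (array([ 557.5, -142. ]), array([23.8, 40.1]), 24.1) 0.0499 [379. 281.] 458 hi (array([ 557.7, -142. ]), array([23.7, 40.1]), 24.7) [96. 95. 95.]
vr/hs (array([640.4, 163.2]), array([54.5, 91.3]), 1.6) 0.1002 [467.  34.] 4131 top (array([640.6, 178.8]), array([52.7, 52. ]), 1.5)
vr/hs (array([644.6,  71.4]), array([53.6, 12. ]), 1.0) 0.0788 [462. 129.] 439 top (array([644.1,  71.5]), array([52.6, 10.7]), 1.6)
vr/hs (array([646.9,   3.4]), array([53.8, 12.3]), 1.4) 0.0789 [457. 184.] 454 top (array([646.1,   3.5]), array([52.2, 11.7]), 2.0)
vr/hs (array([641.3, -97.6]), array([67., 62.]), 34.4) 0.1509 [454. 269.] 2515 top (array([ 649.4, -107.6]), array([29.2, 11.7]), 0.7)
mandrel (array([387.9, 217.3]), array([13. , 23.9]), 80.2) 0.04 [252.   5.] 226 hi (array([387.9, 215.6]), array([11.6, 23.1]), 87.3)
mandrel (array([429. ,  -8.4]), array([180.1,  36.1]), 84.4) 0.0586 [288. 188.] 3165 hi (array([428.9,  -8.5]), array([180.,  36.]), 84.4)
carrier (array([421.6, 204.2]), array([48.7, 90.6]), 89.9) 0.0387 [286.  18.] 1362 ring (array([431.6, 204.2]), array([48.7, 70.5]), 89.8) boss (array([387.9, 216.5]), array([12., 24.]), 81.9)
carrier (array([ 415.3, -201.9]), array([58. , 90.8]), 83.8) 0.0392 [286. 308.] 979 ring (array([ 415.3, -201.9]), array([58. , 90.8]), 83.8) boss (array([ 386.3, -180.9]), array([15.2, 23.3]), 62.1)
```

View pics/c0.png

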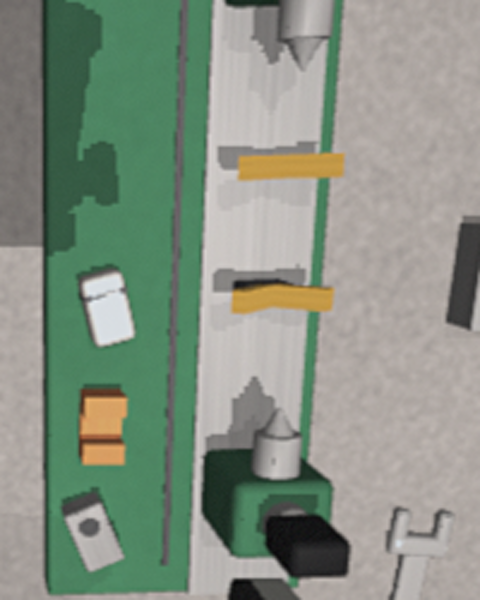

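```bash
cat > off.py <<'E'
from seg import *
def find_off(xy):
    p,d,k=shot("wrist"); W=world(d,k); z=W[...,2]
    mk=(d>.05)&(z>.031)&(z<.06)&(np.hypot(W[...,0]-xy[0],W[...,1]-xy[1])<.08)&(W[...,0]<.605)&(W[...,0]>.5)
    best=[(np.hypot(*(r[0]/1000-xy)),r) for r in (rect(P) for P,_,n in clusters(mk,W,150)) if 700<r[1][0]*r[1][1]<1300]
    if not best: return None
    c,s,a=min(best,key=lambda b:b[0])[1]
    if s[0]>s[1]: a-=90
    a=(a+90)%180-90
    return c/1000,np.radians(a),s
def take(xy,drop):
    m.set_gripper(.75,80)
    m.move_ptp([xy[0],xy[1],.2],down(0))
    f=find_off(np.array(xy)); print("found",f)
    if f is None: return False
    c,a,s=f
    m.move_ptp([*c,.11],down(a)); m.set_gripper(.6)
    m.move_l([*c,.029],max_speed=.12)
    m.set_gripper(0,80); w=m.current_grip_width()
    m.move_l([*c,.16],max_speed=.25)
    w2=m.current_grip_width(); print("w",w,w2,m.current_grip_force())
    if w2<.1: return False
    m.move_ptp([*drop,.17],down(0)); w3=m.current_grip_width()
    m.move_l([*drop,.055],max_speed=.2); print("w3",w3)
    m.set_gripper(.6); m.move_l([*drop,.17],max_speed=.3)
    print("t",m.current_time()); return w3>.1
E
python3 - <<'E'
from off import *
m.set_gripper(1.0)
print(take([.5575,-.142],[.50,-.43]))
E
```

```text
found (array([ 0.5579, -0.1424]), np.float64(0.4188790204786391), array([24.2, 40.6]))
w 0.2580516966682424 0.26802437642801785 63.46410512924194
w3 0.25730031884757404
t 11.3
True
```

```bash
python3 - <<'E'
from off import *
print(take([.560,-.0756],[.50,-.385]))
print(take([.5596,-.0055],[.50,-.345]))
m.set_gripper(.8)
m.move_ptp([.50,-.16,.40],down(0)); shot("wrist","w1"); print(m.current_time())
E
python3 an.py w1
```

```text
found (array([ 0.5607, -0.0757]), np.float64(0.006981317007977417), array([24. , 40.6]))
w 0.2515518422925117 0.2545882833189474 78.54603856801987
w3 0.2507405260026818
t 18.4417
True
found (array([ 0.56  , -0.0055]), np.float64(0.2792526803190927), array([24.4, 40.3]))
w 0.2639391270742825 0.25851288701579256 78.47519874572754
w3 0.2571180196907068
t 25.7583
True
27.25
greenbed (array([573.1, -64.2]), array([ 88. , 247.8]), 1.9) [375. 100.] 13382
vr/hs (array([647.2,   3.2]), array([54.3, 12.5]), 2.0) 0.0796 [451.  43.] 704 top (array([646.6,   3.3]), array([50.5, 12.1]), 1.7)
vr/hs (array([648.8, -95.1]), array([54., 80.]), 2.3) 0.1512 [449. 143.] 3076 top (array([ 650.3, -112.2]), array([19.6, 30.1]), 89.8)
mandrel (array([426.8, -21.8]), array([153.2,  36.2]), 85.2) 0.0597 [259.  69.] 3578 hi (array([422.3, -56.5]), array([83.9, 35.3]), 88.1)
mandrel (array([ 386.3, -181.5]), array([16.1, 24. ]), 64.3) 0.0399 [233. 201.] 231 hi (array([ 386.4, -181.5]), array([15.8, 23.3]), 66.0)
mandrel (array([ 445.5, -301. ]), array([69.2,  6.1]), 3.2) 0.0675 [281. 289.] 570 hi (array([ 447.3, -299.4]), array([63.1,  5.2]), 0.1)
carrier (array([ 416.9, -202.7]), array([58.3, 88.6]), 85.1) 0.0385 [263. 210.] 1196 ring (array([ 422.1, -203.6]), array([57.8, 78.1]), 86.6) boss (array([ 386.5, -181.1]), array([15.1, 24. ]), 64.3)
```

View pics/w1.png

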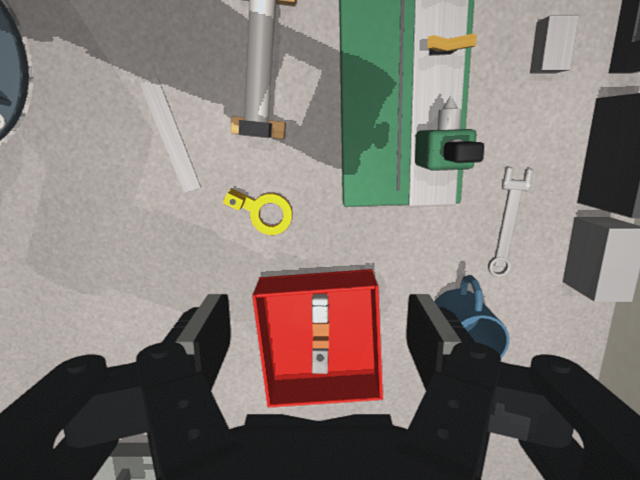

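```bash
cat > ts.py <<'E'
from h import *
yaw=np.radians(1.75); ex=np.array([np.cos(yaw),np.sin(yaw),0]); ey=np.array([-np.sin(yaw),np.cos(yaw),0])
BC=np.array([.6453,.0375,.078])
def slide(sign,free,maxd,limit,step=.002):
    """drag the held tailstock along sign*ey: 'free' metres at once, then steps until force along it exceeds limit"""
    p0=np.array(m.current_ee_pos()); f0=np.array(m.current_force())
    p=p0.copy(); s=0; log=[]
    if free: s=free; m.move_l(p0+sign*s*ey,max_speed=.06)
    while s<maxd:
        s+=step; m.move_l(p0+sign*s*ey,max_speed=.03)
        a=(np.array(m.current_ee_pos())-p0)@ey*sign; f=(np.array(m.current_force())-f0)@ey*sign
        log.append((round(s*1e3,1),round(a*1e3,1),round(f,1)))
        if -f>limit: break
    print(log[-8:]); return a
def grab_handle(xy,z=.112):
    m.set_gripper(.65,80); m.move_ptp([*xy,.22],down(yaw)); m.move_l([*xy,z],max_speed=.15); m.set_gripper(0,80)
    print("handle width",m.current_grip_width(),m.current_force().round(1),m.current_time())
E
python3 - <<'E'
from ts import *
grab_handle([.6503,-.1122])
print(slide(-1,.026,.064,22), m.current_ee_pos(), m.current_force())
m.dwell(.2)
print(m.current_force())
m.set_gripper(.65); print(m.current_ee_pos()); m.move_l(np.array(m.current_ee_pos())+[0,0,.12],max_speed=.2)
print(m.current_time())
E
```

```text
handle width 0.34093714581692364 [-4.5  0.2  7.1] 29.7
[(28.0, np.float64(27.5), np.float64(-4.9)), (30.0, np.float64(29.6), np.float64(-4.8)), (32.0, np.float64(31.7), np.float64(-3.6)), (34.0, np.float64(33.8), np.float64(-4.1)), (36.0, np.float64(35.9), np.float64(-3.7)), (38.0, np.float64(37.9), np.float64(-3.5)), (40.0, np.float64(38.1), np.float64(-14.2)), (42.0, np.float64(38.1), np.float64(-26.0))]
0.0381443292693627 [ 0.65157829 -0.15047049  0.11329001] [-0.11704182 26.364112    1.84079304]
[-0.92455585 25.84981168  1.88340778]
[ 0.65167    -0.15500388  0.11351522]
33.6083
```

Run:
```python
from ts import *
from seg import *
m.set_gripper(.9)
m.move_ptp([.43,-.0,.29],down(np.radians(-5)))
p,d,k=shot("wrist","w2"); W=world(d,k); z=W[...,2]; v=np.mgrid[:480,:640][0]
mk=(d>.05)&(v<330)&(z>.03)&(z<.07)&(W[...,0]>.37)&(W[...,0]<.49)&(abs(W[...,1])<.13)
for P,c,n in clusters(mk,W,500): print(rect(P),c,n,np.median(P[:,2]),np.percentile(P[:,2],98))
```

```text
(array([429. ,  -8.9]), array([180.,  36.]), 84.3) [317. 204.] 5445 0.05197802565259839 0.05711492290808809
```

Run:
```python
from ts import *
a=np.radians(84.4); u=np.array([np.cos(a),np.sin(a)]); c=np.array([.429,-.0088])+.012*u
ya=a-np.pi/2
m.set_gripper(.65,100)
m.move_ptp([*c,.13],down(ya)); m.move_l([*c,.0195],max_speed=.15)
m.set_gripper(0,110); print(m.current_grip_width(),m.current_grip_force())
m.move_l([*c,.06],max_speed=.08); m.dwell(.3); print(m.current_grip_width(),m.current_force().round(1),m.current_ft_torque().round(2))
m.move_l([*c,.17],max_speed=.2)
T=BC-.008*ey
m.move_ptp([T[0],T[1],.17],down(yaw)); m.dwell(.2)
print(m.current_grip_width(),m.current_grip_force(),m.current_force().round(1),m.current_time())
p,d,k=shot("wrist","w3")
cv2.imwrite("pics/w3.png",p[:,:,::-1])
```

```text
0.3183502910453016 107.20320582389832
0.3162373939956585 [ 0.5  0.2 -5.1] [0.08 0.02 0.02]
0.31878179292609155 108.71376156806946 [-0.2  0.  -4.4] 40.0917
```

View pics/w3.png

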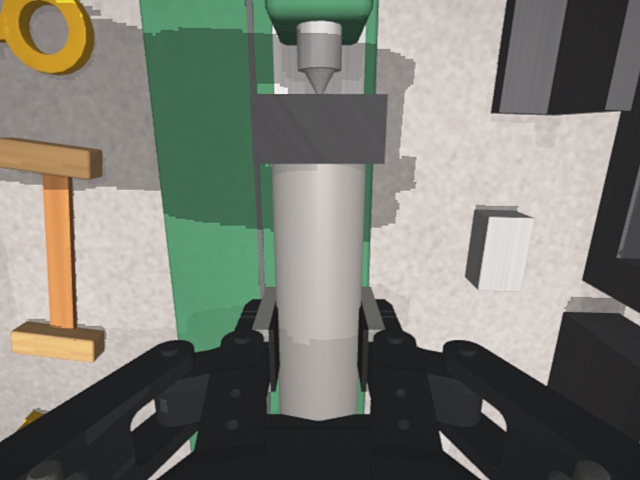

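Run:
```python
from ts import *
from seg import *
p,d,k=load("w3"); W=world(d,k); v,u=np.mgrid[:480,:640]
blk=(u>260)&(u<380)&(v>97)&(v<160); B=(W[blk]-BC)
print("block y",np.percentile(B@ey,[1,99]),"x",np.percentile(B@ex,[1,50,99]),"z",np.percentile(W[blk][:,2],[5,50,95]))
bar=(u>315)&(u<323)&(v>170)&(v<390); P=W[bar]; o=(P-BC)@ey; print("bar z vs y",np.polyfit(o,P[:,2],1), np.median((P-BC)@ex))
cn=(u>285)&(u<360)&(v>25)&(v<96)&(d>0)&(W[...,2]>.055)&(W[...,2]<.09); C=W[cn]-BC
print("cone y",np.percentile(C@ey,[0,1,5,50]))
i=np.argsort(C@ey)[:25]; print("tip x",np.median(C[i]@ex),"z",np.median(C[i][:,2]))
Q=np.array([ (C@ex)[(abs(C@ey-yy)<.003)].mean() for yy in (.09,.1,.11)]); print(Q)
print(m.current_ee_pos(),m.current_tcp_rot().round(3).tolist())
```

```text
block y [0.05348053 0.06909859] x [-0.01535372  0.00018179  0.01575337] z [0.20475979 0.20578667 0.20686538]
bar z vs y [0.02605689 0.20239038] -9.822379837552526e-05
cone y [0.08130037 0.08244047 0.0859898  0.10210778]
tip x 9.153652043644328e-05 z 0.0021476215335233945
[3.21835518e-04 3.76597924e-04 4.34861917e-05]
[0.6450424  0.02931842 0.1704064 ] [[-0.03, 1.0, 0.0], [1.0, 0.03, -0.0], [-0.0, 0.0, -1.0]]
```

Run:
```python
from ts import *
p=np.array(m.current_ee_pos()); f0=np.array(m.current_force())
T=BC-.008*ey
m.move_l([T[0],T[1],.10],max_speed=.15)
print(m.current_grip_width())
z=.0635; m.move_l([T[0],T[1],z],max_speed=.06)
while z>.0565:
    f=m.current_force()-f0; print(round(z,4),f.round(1))
    if f[2]>4: break
    z-=.001; m.move_l([T[0],T[1],z],max_speed=.03)
m.set_gripper(.55); m.dwell(.2)
m.move_l([T[0],T[1],.20],max_speed=.2)
m.set_gripper(.8)
m.move_ptp([T[0]-.02,T[1]-.03,.32],down(yaw))
shot("wrist","w4"); print(m.current_time())
```

```text
0.32153503841330294
0.0635 [-0.7 -0.3  0.6]
0.0625 [-0.3 -0.4 -0.1]
0.0615 [-0.8 -1.4 -0.8]
0.0605 [-0.3 -0.3 -0. ]
0.0595 [-3.8 -0.8  9.1]
44.85
```

View pics/w4.png

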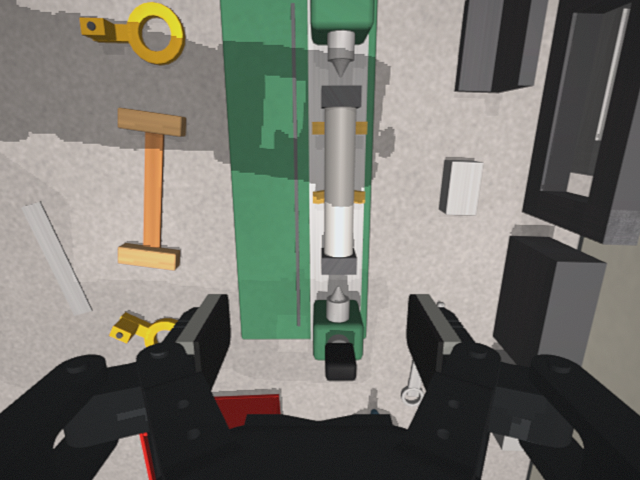

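Run:
```python
from ts import *
grab_handle([.6516,-.1505])
print(slide(1,.040,.062,32), m.current_ee_pos(), m.current_force())
m.dwell(.3); print(m.current_force().round(1))
m.set_gripper(.65); m.move_l(np.array(m.current_ee_pos())+[0,0,.12],max_speed=.2)
m.set_gripper(.8)
m.move_ptp([.625,-.0,.34],down(yaw)); shot("wrist","w5")
m.move_ptp([.42,.19,.30],down(0)); shot("wrist","w6")
print(m.current_time())
```

```text
handle width 0.3377685106796075 [-3.7  0.9  7.3] 47.1083
[(44.0, np.float64(43.2), np.float64(-8.3)), (46.0, np.float64(45.2), np.float64(-7.3)), (48.0, np.float64(47.1), np.float64(-7.5)), (50.0, np.float64(49.1), np.float64(-9.0)), (52.0, np.float64(51.0), np.float64(-8.6)), (54.0, np.float64(52.1), np.float64(-14.7)), (56.0, np.float64(52.5), np.float64(-23.5)), (58.0, np.float64(52.9), np.float64(-32.3))]
0.05292960967266601 [ 0.64987616 -0.09770864  0.11335527] [  0.05259742 -31.28264091  -8.45797494]
[ -0.5 -32.1  -6.7]
53.7
```

Run:
```python
import cv2,numpy as np
a=cv2.imread("pics/w5.png")[:300,150:470]; a=cv2.resize(a,None,fx=1.25,fy=1.25)
b=cv2.imread("pics/w6.png"); b=cv2.resize(b,None,fx=.625,fy=.78)[:375]
cv2.imwrite("pics/c1.png",np.hstack([a,b]))
```

```text
Traceback (most recent call last):
ValueError: all the input array dimensions except for the concatenation axis must match exactly, but along dimension 0, the array at index 0 has size 375 and the array at index 1 has size 374
```

```bash
cat > car.py <<'E'
from seg import *
from scipy.optimize import least_squares
def carrier(p,d,k,near,vmax=330):
    """ring centre and tail direction of the yellow carrier nearest 'near'"""
    W=world(d,k); H=hsv(p); z=W[...,2]; v=np.mgrid[:480,:640][0]
    mk=(d>.05)&(v<vmax)&(H[...,0]>18)&(H[...,0]<36)&(H[...,1]>140)&(z>.004)&(z<.05)&(np.hypot(W[...,0]-near[0],W[...,1]-near[1])<.12)
    best=None
    for P,c,n in clusters(mk,W,200):
        b=P[P[:,2]>.031][:,:2]; r=P[abs(P[:,2]-.0125)<.003][:,:2]
        if len(b)<15 or len(r)<100: continue
        bc,bs,ba=cv2.minAreaRect((b*1000).astype(np.float32)); bc=np.array(bc)/1000
        r=r[np.hypot(*(r-bc).T)>.024]          # leave the tail out
        g=lambda q: np.clip(np.abs(np.hypot(r[:,0]-q[0],r[:,1]-q[1])-.0235)-.0065,0,None)*1e3
        q=least_squares(g,r.mean(0),loss="soft_l1").x
        t=bc-q; best=(q,np.arctan2(t[1],t[0]),np.hypot(*t),bc,np.round(bs,1),round(ba,1),len(r))
        print("carrier ring",q.round(4),"tail",np.degrees(best[1]).round(1),"dist",best[2].round(4),"boss",bc.round(4),best[4:])
    return best
E
python3 - <<'E'
from ts import *
from car import *
p,d,k=load("w5"); W=world(d,k); v,u=np.mgrid[:480,:640]
Q=W-BC; x=Q@ex; y=Q@ey; z=W[...,2]
mk=(d>.05)&(v<300)&(abs(x)<.012)&(z>.085)&(z<.105)&(y>-.11)&(y<.11)
print("mandrel y",np.percentile(y[mk],[0.5,99.5]),"z ends",[np.median(z[mk&(abs(y-s*.08)<.004)]) for s in (-1,1)])
p,d,k=load("w6"); carrier(p,d,k,[.42,.2])
W=world(d,k); z=W[...,2]; H=hsv(p)
mk=(d>.05)&(v<300)&(z>.008)&(z<.09)&(W[...,1]>.27)
for P,c,n in clusters(mk,W,80): print(rect(P),c,n,P[:,2].max())
a=cv2.resize(load("w5")[0][:300,150:470],(400,375)); b=cv2.resize(p,(400,300)); b=np.vstack([b,np.zeros((75,400,3),np.uint8)])
cv2.imwrite("pics/c1.png",np.hstack([a,b])[:,:,::-1])
E
```

```text
mandrel y [-0.10832082  0.10903216] z ends [np.float64(0.09595881892501198), np.float64(0.09590010195351045)]
carrier ring [0.4476 0.1625] tail -179.5 dist 0.0517 boss [0.3959 0.1621] (array([24.1, 15.5]), 0.1, 1281)
(array([347.7, 341.1]), array([59. , 88.3]), 17.5) [241.  48.] 2710 0.04089213137044941
(array([491.4, 339.5]), array([ 96.3, 100.3]), 84.7) [387.  48.] 9641 0.08565311588383591
(array([704.8, 352.8]), array([24.6, 54.6]), 24.4) [615.  27.] 2620 0.07784378400636445
(array([660.4, 300. ]), array([52.1, 40.2]), 0.0) [555.  87.] 2845 0.04011845962571256
```

View pics/c1.png

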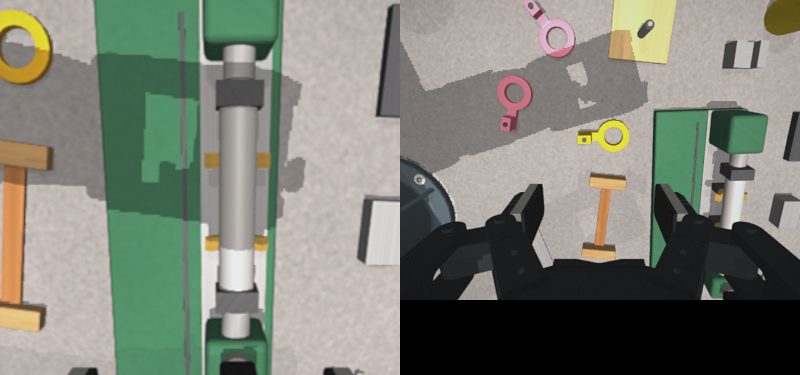

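Run:
```python
from car import *
m.move_ptp([.48,.36,.30],down(0)); p,d,k=shot("wrist","w7"); W=world(d,k); z=W[...,2]; v,u=np.mgrid[:480,:640]
near=(d>.05)&(v<330)&(abs(W[...,0]-.5)<.09)&(W[...,1]>.27)&(W[...,1]<.52)
for P,c,n in clusters(near&(abs(z-.0125)<.005),W,800): print("board",rect(P),c,n)
for P,c,n in clusters(near&(z>.078)&(z<.092),W,15): print("tip",rect(P),P[:,:2].mean(0).round(4),np.median(P[:,2]).round(4),c,n)
H=hsv(p)
for lo in (.02,.03,.04,.05,.06,.07):
    for P,c,n in clusters(near&(abs(z-lo)<.005),W,15): print(lo,P.mean(0).round(4),n)
cv2.imwrite("pics/w7.png",p[:,:,::-1]); print(m.current_time())
```

```text
board (array([495.1, 381.3]), array([180.2, 100.1]), 84.7) [332. 167.] 14223
tip (array([499.2, 429. ]), array([13.1, 12.7]), 89.9) [0.4994 0.4291] 0.0811 [339. 129.] 179
tip (array([490.3, 334. ]), array([12.6, 12.3]), 0.5) [0.4904 0.3345] 0.0812 [329. 231.] 141
54.5
```

View pics/w7.png

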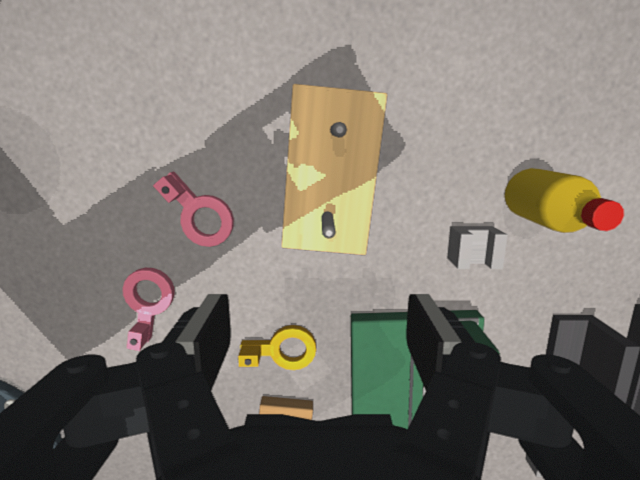

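```bash
cat > hang.py <<'E'
from car import *
def best_yaw(pts,a):
    """tool yaw (closing line square to tail direction a) with the calmest last joint"""
    c=[]
    for s in (-1,1):
        q=[m.inverse_kinematics(p,down(a+s*np.pi/2)) for p in pts]
        if all(x is not None for x in q): c.append((max(abs(x[5]) for x in q),s))
    print(c); return min(c)[1]
def hang(near,peg,hover,tail=np.pi):
    m.set_gripper(.7,100); m.move_ptp([hover[0],hover[1],.25],down(0))
    p,d,k=shot("wrist"); f=carrier(p,d,k,near)
    if f is None: return False
    q,a,_,bc=f[:4]; b=q+.052*np.array([np.cos(a),np.sin(a)]); b=(b+bc)/2
    off=b-q; l=np.hypot(*off)
    T=np.array(peg)+l*np.array([np.cos(tail),np.sin(tail)])
    s=best_yaw([[*b,.02]],a); s2=best_yaw([[*T,.03]],tail)
    if s!=s2: print("turn differs"); s=s2
    m.move_ptp([*b,.12],down(a+s*np.pi/2)); m.set_gripper(.45)
    m.move_l([*b,.0165],max_speed=.12); m.set_gripper(0,100); print("w",m.current_grip_width(),m.current_grip_force())
    m.move_l([*b,.15],max_speed=.2); w=m.current_grip_width(); print("w",w)
    if w<.1: return False
    m.move_ptp([*T,.15],down(tail+s*np.pi/2)); m.dwell(.2); print("w",m.current_grip_width(),m.current_time())
    if m.current_grip_width()<.1: return False
    f0=np.array(m.current_force()); z=.108
    m.move_l([*T,z],max_speed=.1)
    while z>.0296:
        z-=.006 if z>.036 else .001; m.move_l([*T,z],max_speed=.06); f=m.current_force()-f0
        if np.linalg.norm(f)>8: print("contact",z,f.round(1)); break
    print("z",z,(m.current_force()-f0).round(1))
    if z>.034: return False
    m.set_gripper(.42); m.dwell(.3); m.move_l([*T,.17],max_speed=.2); print("t",m.current_time()); return True
E
python3 - <<'E'
from hang import *
print(hang([.4476,.1625],[.4905,.334],[.43,.14]))
E
```

```text
carrier ring [0.4477 0.1627] tail -179.4 dist 0.0516 boss [0.3961 0.1621] (array([23.6, 15. ]), 0.4, 1791)
[(np.float64(1.3010588471337687), -1), (np.float64(1.8405338064560244), 1)]
[(np.float64(1.0045167935638393), -1), (np.float64(2.137075860025954), 1)]
w 0.16268385964906865 98.3298933506012
w 0.15923639163986866
w 0.16085117773158494 60.525
z 0.028999999999999963 [-3.2 -0.4  6.2]
t 67.3417
True
```

Run:
```python
from hang import *
print(hang([.43,-.20],[.4995,.429],[.43,-.22]))
```

```text
carrier ring [ 0.4324 -0.2041] tail 153.9 dist 0.0514 boss [ 0.3862 -0.1815] (array([15.7, 24.1]), 63.9, 1796)
[(np.float64(1.6633657467083443), -1), (np.float64(1.4782269068814493), 1)]
[(np.float64(0.8818836774152254), -1), (np.float64(2.2597089761745686), 1)]
turn differs
w 0.15907881704427368 98.23573350906372
w 0.16173170505828266
w 0.1611073818751797 75.6917
z 0.028999999999999963 [-1.3 -1.   6.4]
t 82.5083
True
```

Now a check of everything from several views.

Run:
```python
from seg import *
from ts import BC,ex,ey
m.set_gripper(.8); m.move_ptp([.45,.30,.32],down(0)); p,d,k=shot("wrist","w8"); W=world(d,k); v,u=np.mgrid[:480,:640]; H=hsv(p); z=W[...,2]
y=(d>.05)&(v<330)&(H[...,0]>18)&(H[...,0]<36)&(H[...,1]>150)&(z>.016)&(z<.07)&(W[...,1]>.25)&(W[...,0]<.56)
for P,c,n in clusters(y,W,100): print(rect(P),c,n,np.percentile(P[:,2],[5,50,95]).round(4))
m.move_ptp([.60,-.02,.36],down(0)); q,d,k=shot("wrist","w9"); W=world(d,k); z=W[...,2]
Q=W-BC; x=Q@ex; yy=Q@ey
mk=(d>.05)&(v<300)&(abs(x)<.012)&(z>.085)&(z<.105)&(yy>-.085)&(yy<.088)
print("ends",[np.median(z[mk&(abs(yy-s*.08)<.004)]) for s in (-1,1)])
e=(d>.05)&(v<300)&(abs(abs(x)-.0165)<.001)&(z>.08)&(z<.1)&(abs(yy)<.12); print("block y",np.percentile(yy[e],[1,99]))
m.move_j([1.097,0.351,1.652,0,1.139,-0.085]); s,_,_=shot("scene","s9"); print(m.current_time())
cv2.imwrite("pics/c2.png",np.hstack([cv2.resize(p,(400,300)),cv2.resize(q,(400,300))])[:,:,::-1])
```

```text
(array([483.1, 434.8]), array([58.7, 92. ]), 69.6) [354.  71.] 2358 [0.0225 0.0242 0.0484]
(array([474.2, 328.6]), array([91.7, 58.6]), 20.1) [344. 162.] 1932 [0.0224 0.0241 0.0483]
ends [np.float64(0.09600092752828396), np.float64(0.09582562695395966)]
block y [-0.11885164  0.11916777]
88.0417
```

View pics/c2.png

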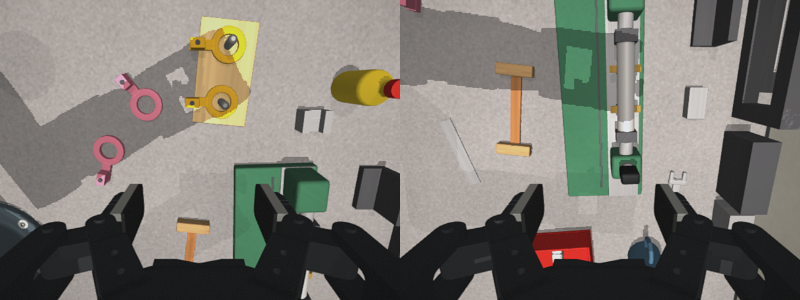

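View pics/s9.png

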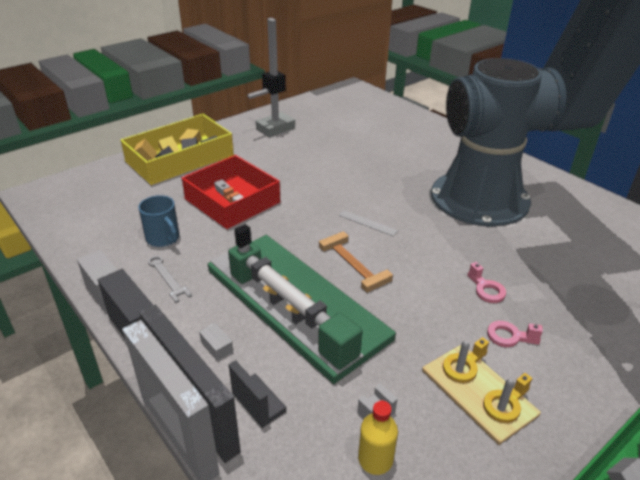

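```bash
python3 -c "
from bench import manip as m
print(m.sign_off())"
```

```text
the job is handed in; nothing more can be done
None
```

The job is done and handed in after about 88 s: the three offcuts on the bed are in the red bin, the mandrel is held level between the centres with the tailstock pressed home to contact, and both yellow carriers are all the way down on the pegs; the verdict was not shown.

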